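# Level the legs of a ladder foot frame

## Task

The ladder foot frame on the bench has two sliding legs, each locked by a spring plunger with a black knob, and one leg stands one hole shorter than the other. Pull up the knob of the shorter leg, slide that leg out to the next hole so that both feet are level again, and let its pin go fully home in that hole; finish while still holding that knob firmly with the pin home. Leave the other leg locked where it is and do not disturb the small things lying around.

Things in the scene. Friction and masses are not known exactly. Their poses are not given: they have to be found in the camera images.
- frame: Fixed base, held fast on the bench: two wooden bearers 250 mm long, 24 mm high, and a round rung joining the two stiles. Origin on the bench top between the stiles; x runs along the stiles outward to the feet, y across. The stiles' centre lines are at y = +90 and -90 mm; which of them carries the shorter leg varies.
- stile_short: The fixed square aluminium tube that carries the shorter leg: 30 mm wide, 210 mm long (x -120 to +90 mm), top face 54 mm above the bench, with 12 mm holes 40 mm apart in its top. Origin on the bench top under its centre line; axes as the frame's.
- leg_short (a joint): Slide of the shorter leg (m): a steel collar on the stile, side straps, rubber foot. About 0 at the start; grows as it slides out (frame's +x). Next hole out, level with the other leg: 0.040; another: 0.080. Travel -0.02 to 0.085 with the pin clear; takes about 4 N. The 9 mm pin has 1.5 mm of play either way in its hole.
- leg_long (a joint): Slide of the longer leg (m), made like the shorter one and read from the same zero: locked at about 0.040; to be left alone.
- plunger_short (a joint): Lift of the lock plunger on the shorter leg's collar (m): 0 = pin fully home, 0.016 = fully pulled up. The pin tip reaches 10 mm into the tube, so it is clear of the hole from 0.010 up. A spring pulls it down with 5 N at 0 and 9 N at 0.016. Over a hole it goes home by itself; between holes the pin stands on the tube at about 0.010. It rides with the leg.
- plunger_long (a joint): Lift of the lock plunger on the longer leg (m); 0 and to stay so.
- knob_short (a point): Centre of the top face of the plunger knob on the shorter leg. The knob is an upright black cylinder 25 mm across and 34 mm high, top 108 mm above the bench with the pin home; under it is a round housing 22 mm across whose top is 72 mm above the bench, on the collar (44 mm wide, top at 60 mm). The knob is free all round. Axes as the frame's.
- knob_long (a point): The same point on the longer leg's knob, 180 mm to the side of the shorter leg's stile.
- foot_short (a point): Centre of the outer end of the shorter leg's rubber foot (52 mm wide, 46 mm high), 39 mm above the bench and 185 mm out from its knob along the frame's x. Axes as the frame's.
- foot_long (a point): The same point on the longer leg's foot.
- nut: A loose steel nut, 35 mm across and 14 mm high, on the bench between the stiles; leave it. Origin under its centre.
- bolt: A loose bolt 77 mm long lying between the stiles; leave it. Origin under its centre.
- tape_measure: A yellow tape measure, 84 mm long and 62 mm high, beside the frame; leave it. Origin under its centre.

How it is judged:
By the outcome, as a careful person would: the job done as asked, in the order asked, and still so for the second after the job is handed in, while the arm keeps its last pose, push and grip.
It also fails if it takes over 32 s, if anything falls off the work surface, if the arm or the gripper's body presses on something with over 40 N, if the wrist force passes 120 N, or if a joint passes its speed limit or range.

## Robot

A 6-joint arm with a two-finger parallel gripper is mounted at the origin on a cart in front of the work surface, level with it; the furniture and walls round the work are solid. World frame = base frame: x ahead of the robot, y to its left, z up, the work surface at z = 0. Lengths are in m, angles in rad, forces in N, time in s.
With the tool pointing down it reaches from about 0.275 to 0.725 m from the base axis. Payload 5.6 kg.
Tool frame: the origin (TCP) lies at the very end of the fingers, on their centre line; the grasp point (between the pads) lies 19 mm behind it; y points along the fingers, z is the direction in which the jaws open and shut, and the axes are right-handed (so a half turn about y gives the same grasp; the last joint's range is limited). The gripper opens to 85 mm and grips with 20 to 120 N. Pads are 22 mm wide; open, the fingers measure 114 mm over their backs; the gripper's body (76 mm by 85 mm) begins 54 mm behind the grasp point. The pads swing forward as they close: fully open they stand 13 mm farther back than shut.
Start: joints at [1.391, 0.255, 0.108, 0, -1.424, -0.285], TCP at [0.247, 0.492, 0.231] pointing down, gripper open.
Joint ranges: [-2.95, 2.95], [-1.21, 1.97], [-1.09, 1.5], [-2.87, 1.71], [-2.94, -0.07], [-3.05, 3.05]. Speed limits (rad/s): [2.57, 2.57, 3.14, 3.14, 3.14, 3.14].

## Interface

Orientations are given as a unit quaternion [w, x, y, z].
In Python, from rig import arm, imaging, job gives the robot as it stands.
- The arm moves only by the tool send_rows, never from a script. Its argument "increments" is text: rows parted by semicolons, each of 6 numbers parted by spaces: the shift along the tool's x, y, z in mm, then the turn, a rotation vector about the tool's x, y, z in degrees. In form: dx dy dz wx wy wz; .... A call has 1 to 10 rows; each row is the pose to reach, as a shift and turn from the pose measured when the call began, along the tool's axes at that moment; what a row does not reach only later rows make up. A row lasts 1/8 s, in which the tool goes at most 62.5 mm and 10.7 degrees, less where a joint would pass 70% of its speed; a pose out of reach is approached as far as the arm can. A call with a gripper value outside its range is refused whole. "grip" is the opening in per cent of the stroke, from 0 (shut) to 100 (fully open), set as the call begins (left out, the last holds). The fingers move at their own pace and stop on an object; the grip force is fixed at half the most. Time passes only in rows, so rows that repeat a pose let the fingers close. It gives the time, the measured TCP pose, the force and the opening at its end, in the units of the state.
- arm.get_state(): the state, without advancing time (a new reading comes with each control period).
- imaging.read_camera(name): name is "scene" or "top" or "wrist"; returns a dict with "frame" (420x560x3 uint8, red, green, blue), "fx", "fy", "cx", "cy" (pixels), "rvec" (rotation vector, rad) and "tvec" (3), from world to camera coordinates, as OpenCV has them. Camera axes: x right, y down, z forward; pixel columns grow to the right and rows downward; lengths in m; the calibration is good to about 2 mm. A picture is of the moment at which its call begins. There is no depth.
- job.job_done(): hands the job in, once; it reports no verdict.
The state is a dict: "time": time; "joints": joint angles; "joint_velocities": joint speeds; "joint_efforts": joint torques, N m; "eef_pos": TCP position; "ee_rot": TCP orientation; "wrist_force": force on the tool from outside, world axes, zero at the start; "moment": the same for the moment, N m; "gripper_width": opening from 0.0 (shut) to 1.0 (fully open).
Only numpy, scipy, OpenCV 4.12 (cv2) and the standard library are available. Lean on these libraries where they do the work, as an engineer would, in place of code of your own. Each camera call takes 0.05 s, during which the arm holds its last target. There are 200 camera calls.

## Working session

There is one attempt and no reset: what is moved stays moved. The work goes in short steps, Python scripts to look and compute and a tool call to move; the robot and the scene stay as the last step left them, time stands still between calls to the robot, and variables do not carry over. Pictures are saved under pics/ and viewed, about 8 in all and at most 12, crops included, and the job is handed in when it is done.

Besides the shell and the picture viewer there is one more tool, called after "Request:" by a JSON object that holds its "method" and its "body". send_rows: Moves the arm, as the interface text tells. Its arguments: {"type":"object","properties":{"increments":{"type":"string"},"grip":{"type":"number"}},"required":["increments"]}

```bash
mkdir -p pics
cat > h.py <<'E'
import numpy as np, cv2
from rig import arm, imaging, job
from scipy.spatial.transform import Rotation as R
def snap(n,f):
    c=imaging.read_camera(n); cv2.imwrite('pics/'+f,c['frame'][:,:,::-1]); np.save('pics/'+f+'.npy',c,allow_pickle=True); return c
def load(f): return np.load('pics/'+f+'.npy',allow_pickle=True).item()
def ray(c,u,v,z):
    M=cv2.Rodrigues(np.array(c['rvec'],float))[0]; t=np.array(c['tvec'],float).ravel()
    o=-M.T@t; d=M.T@np.array([(u-c['cx'])/c['fx'],(v-c['cy'])/c['fy'],1]); return o+d*(z-o[2])/d[2]
def proj(c,p):
    return cv2.projectPoints(np.array(p,float).reshape(-1,3),np.array(c['rvec'],float),np.array(c['tvec'],float),np.array([[c['fx'],0,c['cx']],[0,c['fy'],c['cy']],[0,0,1.]]),None)[0].reshape(-1,2)
E
python3 - <<'E'
from h import *
for n in ('top','scene'): 
    c=snap(n,n+'0.png')
    M=cv2.Rodrigues(np.array(c['rvec'],float))[0]; print(n,-M.T@np.array(c['tvec']).ravel(), c['fx'])
s=arm.get_state();print(s); print(R.from_quat(np.roll(s['ee_rot'],-1)).as_matrix())
E
```

```text
top [0.43897688 0.03541945 1.0037587 ] 417.5692708825453
scene [0.64572724 0.54765531 0.97232503] 517.9721887396607
{'time': 0.1, 'joints': array([ 1.39058075e+00,  2.55675382e-01,  1.07152515e-01, -3.95566552e-04,
       -1.42388981e+00, -2.84604422e-01]), 'joint_velocities': array([-0.00048147, -0.0014141 ,  0.00171916, -0.00035807,  0.00130983,
        0.00070011]), 'joint_efforts': array([-2.74321988e-03, -3.87603951e+01,  2.38473469e+01,  5.37792295e+00,
       -3.79964156e-03, -1.34290627e-06]), 'eef_pos': array([0.24630606, 0.49128565, 0.2305042 ]), 'ee_rot': array([ 0.16299154, -0.16277488, -0.68751272,  0.68866854]), 'wrist_force': array([ 0.15239211,  0.2520268 , -0.23751035]), 'moment': array([ 0.01486295,  0.00349436, -0.02829957]), 'gripper_width': 1.0046420567908063}
[[-8.93876196e-01 -6.74684305e-04 -4.48313386e-01]
 [ 4.48313886e-01 -1.52002660e-03 -8.93874907e-01]
 [-7.83649001e-05 -9.99998617e-01  1.66118593e-03]]
```

View pics/top0.png

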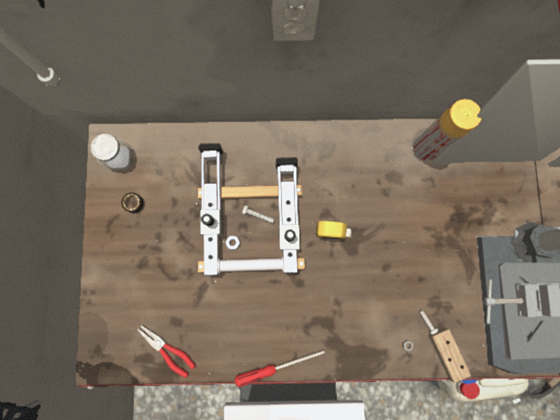

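View pics/scene0.png

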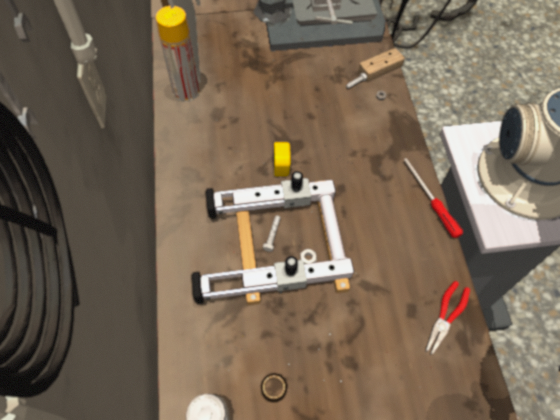

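The top picture shows the frame with its feet away from the robot. The right leg's foot (287,161) is nearer than the left's (210,147), so the right leg is the short one, with its knob at about (290,236). Next I check the calibration and measure.

Run:
```python
from h import *
for n in ('top','scene'):
    c=load(n+'0.png'); print(n,proj(c,[[0,0,0],[.247,.492,.231],[.5,0,0]]).round(0).tolist())
c=load('top0.png')
for nm,u,v,z in [('knobS',290.5,236,.108),('knobL',207,219,.108),('footS',287,158,.062),('footL',210,146,.062),('rearS',290,272,.054),('rearL',210,273,.054)]: print(nm,ray(c,u,v,z))
c=load('scene0.png')
for nm,u,v,z in [('knobS',297.5,177,.108),('knobL',291.5,262,.108)]: print(nm,ray(c,u,v,z))
a=cv2.resize(load('top0.png')['frame'][130:290,180:360],None,fx=4,fy=4,interpolation=2)
cv2.imwrite('pics/crop.png',a[:600,:,::-1])
snap('wrist','w0.png')
```

```text
top [[295.0, 475.0], [18.0, 390.0], [290.0, 249.0]]
scene [[527.0, 175.0], [558.0, 406.0], [307.0, 199.0]]
knobS [0.52116153 0.0027879  0.108     ]
knobL [0.56114038 0.18259028 0.108     ]
footS [0.70740584 0.00518117 0.062     ]
footL [0.73938016 0.18444733 0.062     ]
rearS [0.44490583 0.00376513 0.054     ]
rearL [0.44580225 0.18378476 0.054     ]
knobS [0.5268382  0.00886098 0.108     ]
knobL [0.56446617 0.18697229 0.108     ]
```

View pics/crop.png

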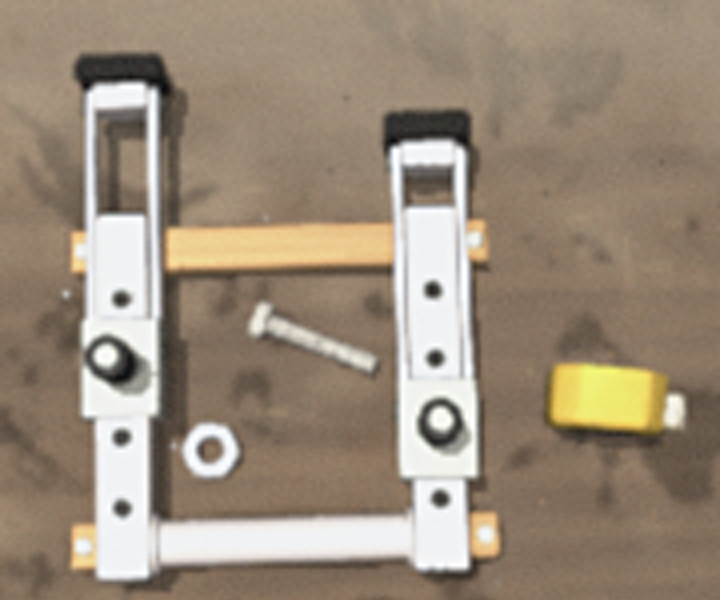

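Request:
{"method": "send_rows", "body": {"increments": "-46 0 31 0 6 0; -93 0 62 0 13 0; -139 0 94 0 19 0; -186 0 125 0 26 0; -232 0 156 0 32 0; -279 0 187 0 39 0; -325 0 219 0 45 0; -372 0 250 0 52 0; -418 0 281 0 58 0; -464 0 312 0 63 0", "grip": 100}}

```text
time: 1.4
eef_pos: [0.5217, 0.0027, 0.2309]
ee_rot: [0.499, -0.499, -0.5, 0.501]
wrist_force: [2.2, 1.5, -0.2]
gripper_width: 0.999
```

Request:
{"method": "send_rows", "body": {"increments": "0 0 0 0 0 0; 0 0 0 0 0 0"}}

```text
time: 1.65
eef_pos: [0.5215, 0.0025, 0.2305]
ee_rot: [0.499, -0.499, -0.5, 0.501]
wrist_force: [-0.8, 0.3, 0.7]
gripper_width: 1.001
```

Run:
```python
from h import *
c=load('top0.png')
for u,v in [(441,497),(435,358),(433,290),(122,508),(121,437),(121,298)]: print(ray(c,180+u/4-.4,130+v/4-.4,.054).round(4))
c=snap('wrist','w1.png'); s=arm.get_state(); print(s['time'],s['eef_pos'],R.from_quat(np.roll(s['ee_rot'],-1)).as_matrix().round(3), s['joints'].round(2))
print(proj(c,[.522,.004,.108]))
```

```text
[0.4856 0.0032 0.054 ]
[0.5651 0.0049 0.054 ]
[0.6047 0.0052 0.054 ]
[0.4825 0.1838 0.054 ]
[0.5228 0.1846 0.054 ]
[0.6031 0.1852 0.054 ]
1.7 [0.52139742 0.00315714 0.23071757] [[-0.004 -0.001 -1.   ]
 [ 1.    -0.001 -0.004]
 [-0.001 -1.     0.001]] [ 0.31  0.2   0.03  0.   -1.41 -0.3 ]
[[285.52499956 203.14359514]]
```

View pics/w1.png

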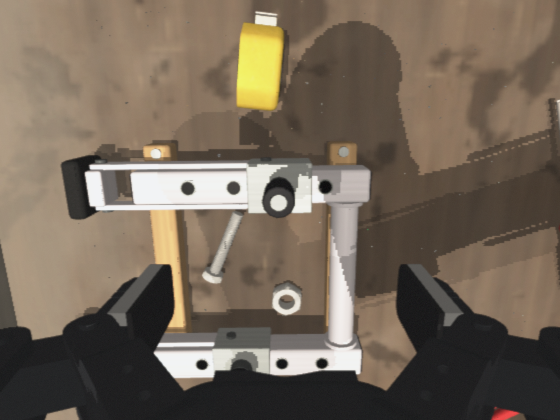

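Wrist picture: the short leg's knob top is at (279,202), its holes at (188,188), (234,188) and (326,187). The nut at (287,298) and bolt at (225,245) are clear of the path.

Run:
```python
from h import *
c=load('w1.png')
print(ray(c,279,202,.108))
for u,v in [(188,188),(234,188),(326,187)]: print(ray(c,u,v,.054))
```

```text
[0.52678125 0.00314983 0.108     ]
[0.60696813 0.00452015 0.054     ]
[0.56682446 0.00439644 0.054     ]
[0.48653361 0.00325782 0.054     ]
```

Request:
{"method": "send_rows", "body": {"increments": "0.5 40 -5 0 0 0; 0.5 80 -5 0 0 0; 0.5 110 -5 0 0 0; 0.5 135 -5 0 0 0; 0.5 152 -5 0 0 0; 0.5 152 -5 0 0 0"}}

```text
time: 2.45
eef_pos: [0.5249, 0.0045, 0.0779]
ee_rot: [0.499, -0.498, -0.5, 0.503]
wrist_force: [-0.8, -0.5, 0.6]
gripper_width: 1.004
```

Request:
{"method": "send_rows", "body": {"increments": "0 0 0 0 0 0; 0 0 0 0 0 0; 0 0 0 0 0 0; 0 0 0 0 0 0; 0 0 0 0 0 0; 0 0 0 0 0 0; 0 0 0 0 0 0; 0 0 0 0 0 0", "grip": 0}}

```text
time: 3.45
eef_pos: [0.5256, 0.0046, 0.0787]
ee_rot: [0.499, -0.498, -0.501, 0.502]
wrist_force: [-1.3, 0.8, 6.1]
gripper_width: 0.274
```

Run:
```python
from h import *
c=snap('wrist','w2.png')
```

```text
(no output)
```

View pics/w2.png

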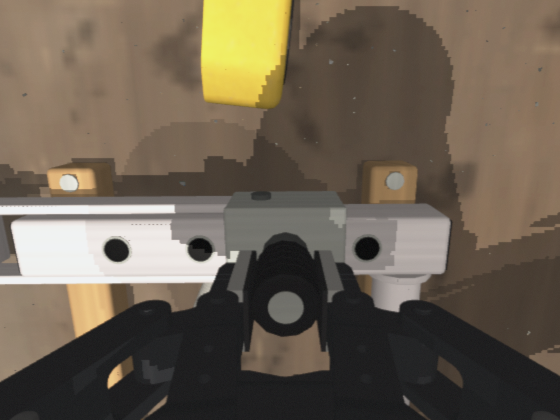

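The pads are closed on the knob, which sits centred between them at (286,305). Now I lift.

Request:
{"method": "send_rows", "body": {"increments": "0 -3 0 0 0 0; 0 -6 0 0 0 0; 0 -9 0 0 0 0; 0 -12 0 0 0 0; 0 -13 0 0 0 0; 0 -14 0 0 0 0; 0 -14 0 0 0 0; 0 -14 0 0 0 0"}}

```text
time: 4.5
eef_pos: [0.5255, 0.0046, 0.0926]
ee_rot: [0.499, -0.498, -0.501, 0.502]
wrist_force: [2.8, -0.0, -8.9]
gripper_width: 0.273
```

Request:
{"method": "send_rows", "body": {"increments": "0 0 -4 0 0 0; 0.1 0 -9 0 0 0; 0.2 0 -15 0 0 0; 0.2 0 -21 0 0 0; 0.3 0 -27 0 0 0; 0.3 0 -32 0 0 0; 0.4 0 -36 0 0 0; 0.4 0 -40 0 0 0; 0.4 0 -40 0 0 0; 0.4 0 -40 0 0 0"}}

```text
time: 5.75
eef_pos: [0.5661, 0.0052, 0.0928]
ee_rot: [0.498, -0.498, -0.501, 0.502]
wrist_force: [-2.4, -1.2, -9.6]
gripper_width: 0.275
```

Run:
```python
from h import *
c=snap('wrist','w3.png'); s=arm.get_state(); print(s['eef_pos'],s['wrist_force'])
```

```text
[0.56610092 0.0052203  0.09285032] [-1.83603776 -0.66870016 -9.04449663]
```

View pics/w3.png

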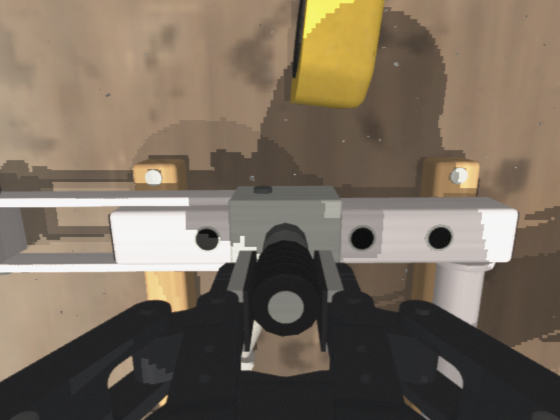

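The collar (230–341) is now centred between the holes at 207 and 362, so the pin is over the next hole. I lower it.

Request:
{"method": "send_rows", "body": {"increments": "0 3 0 0 0 0; 0 6 0 0 0 0; 0 9 0 0 0 0; 0 12 0 0 0 0; 0 14 0 0 0 0; 0 14 0 0 0 0; 0 14 0 0 0 0; 0 14 0 0 0 0"}}

```text
time: 6.8
eef_pos: [0.5663, 0.0052, 0.0789]
ee_rot: [0.498, -0.499, -0.501, 0.502]
wrist_force: [-2.4, -0.9, -5.7]
gripper_width: 0.275
```

The force is still −5.7 N, so the gripper carries the spring and the pin may stand slightly high. I press down gently until contact.

Request:
{"method": "send_rows", "body": {"increments": "0 0.5 0 0 0 0; 0 1 0 0 0 0; 0 1 0 0 0 0; 0 1 0 0 0 0"}}

```text
time: 7.3
eef_pos: [0.5669, 0.0052, 0.0788]
ee_rot: [0.498, -0.499, -0.502, 0.502]
wrist_force: [-4.0, -0.2, 2.3]
gripper_width: 0.271
```

Request:
{"method": "send_rows", "body": {"increments": "0 0.5 0 0 0 0; 0 0.5 0 0 0 0; 0 0.5 0 0 0 0; 0 0.5 0 0 0 0"}}

```text
time: 7.8
eef_pos: [0.5673, 0.0052, 0.0788]
ee_rot: [-0.497, 0.499, 0.502, -0.502]
wrist_force: [-4.2, -0.5, 4.7]
gripper_width: 0.271
```

Run:
```python
from h import *
c=snap('top','top1.png'); s=arm.get_state(); print(s['eef_pos'],s['wrist_force'])
d=load('scene0.png'); e=snap('scene','s1.png')
a=cv2.resize(c['frame'][130:290,180:360],None,fx=2.2,fy=2.2,interpolation=2)
b=cv2.resize(e['frame'][130:310,180:370],None,fx=2,fy=2,interpolation=2)
h=max(len(a),len(b)); p=lambda i:cv2.copyMakeBorder(i,0,h-len(i),0,0,0)
cv2.imwrite('pics/fin.png',np.hstack([p(a),p(b)])[:,:,::-1])
```

```text
[0.56728182 0.00520121 0.07873374] [-4.32375006  0.45239344  5.10967012]
```

View pics/fin.png

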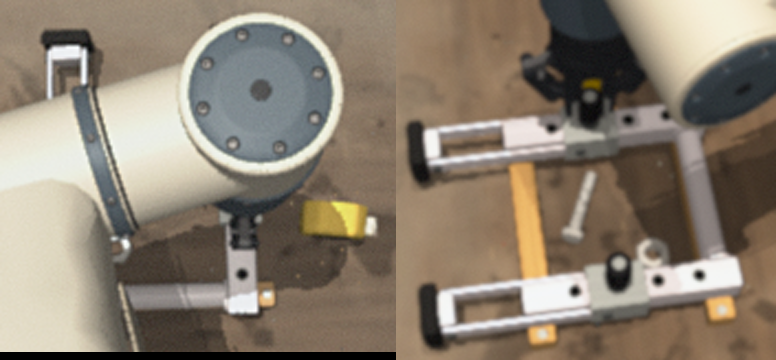

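The scene view shows both feet level, with each collar having one hole ahead of it and two behind. The nut, bolt and tape measure are undisturbed. Handing in.

```bash
python3 -c "
from rig import job; print(job.job_done())"
```

```text
the job is handed in; nothing more can be done
None
```

The right-hand leg (seen from the robot) was the short one. I gripped its knob, lifted it 14 mm, slid the leg out one hole (40 mm), lowered the pin and handed in while still holding the knob. It took about 8 s.

- **Pin home:** the tool came back to the height it had at the grasp (78.8 mm against 78.7 mm). Pressing a further 1.5 mm moved nothing; the wrist force only went from −5.7 N to about +5 N. A pin standing between holes would be about 10 mm higher.
- **Leg position:** in the final scene view both feet are level, and both collars stand at the same hole.
- **Rest of the scene:** the other leg's knob, the nut, the bolt and the tape measure look as they did at the start.
- **Small disagreement:** while I pressed down, the tool crept about 1 mm outward, to about 41.5 mm of travel since the grasp. A sideways force of about 4 N remained. That is at the edge of the pin's 1.5 mm of play. I did not push the leg back and forth to prove the lock.

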